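Balance the classroom choosing wheel: heavy side held down

TASK

The class's choosing wheel has been knocked over on its side: stand it up on its base again, leaving the other things in the tray alone. One side of the wheel is heavier, so turn it by hand and find that side by how the wheel wants to turn; nothing on it shows where, and the axle is so stiff that the wheel, let go, stops well short of the bottom on whichever side it came from. Finish still gripping the wheel with its heavy side straight down and the stand on its base, ready for someone to stick a counterweight at the top.

Things in the scene. Friction and masses are not known exactly. Their poses are not given: they have to be found in the camera images.
- stand: wooden stand, loose, 0.7 kg with the wheel: base board 130 x 180 x 20 mm (x, y, z), centred; post 36 mm wide (y), 16 mm thick, centred at x -26 mm, behind the wheel, up to z 142 mm. Origin: centre of the base's underside; x points out of the wheel's front face, z up the post. It starts on its side: z and x level, resting on the base's +y end face and on the wheel's rim.
- hub (a point): centre of the wheel, on its axle, 12 mm in front of (x) and 125 mm above (z) the stand's origin; axes as the stand's, x along the axle. The wheel is a flat white round board, 180 mm across, 12 mm thick, 15 mm clear of the base, that turns without end on its axle; hub nut 28 mm across on its front. One side of it hides a weight of 55 to 100 g, 60 mm from the axle; no reading tells where.
- wheel (a joint): angle of the wheel on the stand, rad: 0 when the black dot printed near its rim (both faces) points up the post; grows right-handed about the stand's x. The dot has nothing to do with the heavy side, which differs each time. Left free, the wheel creeps heavy side down in 1 to 4 s without swinging past and sticks 20 to 40 degrees short; with the heavy side that near the top it sticks too.
- glue: glue stick standing on its black cap, 33 mm across, 98 mm tall; origin under it. To be left alone.
- pot: yellow pencil pot, 76 mm across, 160 mm tall with its pencils; origin under it. To be left alone.
- doll: small wooden peg doll, standing, 36 mm across, 74 mm tall; origin under it. To be left alone.
- offcut: wooden block 90 x 45 x 22 mm (x, y, z); origin centre of its underside. To be left alone.

How it is judged:
On the way, in this order (a step that is already met when the one before it is completed fails the run):
1. the stand is upright on its base, it and the wheel still (angle between stand's own z axis and vertical below 0.08 rad and height (world z) of stand below 0.006 m and velocity of joint wheel between -0.05 and 0.05 rad/s and linear speed of stand below 0.03 m/s), for 0.3 s.
2. the wheel is turned by the fingers (contact force between the fingers and wheel above 0.3 N and (velocity of joint wheel above 0.1 rad/s or velocity of joint wheel below -0.1 rad/s)), for 0.1 s.
At the end, for the whole second after the job is handed in: the stand is upright within 0.08 rad with its base's underside no more than 6 mm off the table, the line from the hidden weight (heavy) to the axle is within 0.17 rad (10 degrees) of straight up, so the heavy side is straight down, and the fingers hold the wheel still, on it with over 2 N (angle between stand's own z axis and vertical below 0.08 rad and height (world z) of stand below 0.006 m and angle between heavy's own z axis and vertical below 0.17 rad and velocity of joint wheel between -0.1 and 0.1 rad/s and contact force between the fingers and wheel above 2 N); the arm keeps its last pose, push and grip.
It fails at once if the glue stick is moved by over 30 mm (distance of glue from where it was at the start of the episode above 0.03 m).
It fails at once if the pencil pot is moved by over 30 mm (distance of pot from where it was at the start of the episode above 0.03 m).
It fails at once if the peg doll is moved by over 30 mm (distance of doll from where it was at the start of the episode above 0.03 m).
It fails at once if the wooden block is moved by over 30 mm (distance of offcut from where it was at the start of the episode above 0.03 m).
It also fails if it takes over 72 s, if anything falls off the work surface, if the arm or the gripper's body presses on something with over 40 N, if the wrist force passes 120 N, or if a joint passes its speed limit or range.

ROBOT

A 6-joint arm with a two-finger parallel gripper is mounted at the origin on the work surface. World frame = base frame: x ahead of the robot, y to its left, z up, the work surface at z = 0. Lengths are in m, angles in rad, forces in N, time in s.
With the tool pointing down it reaches from about 0.35 to 0.975 m from the base axis. Payload 4.9 kg.
Tool frame: the origin (TCP) lies at the very end of the fingers, on their centre line; the grasp point (between the pads) lies ctrl.grip_point_offset behind it (ctrl.grip_point_offset is the distance from the TCP to the grasp point, in m); z points along the fingers, y is the direction in which the jaws open and shut (so a half turn about z gives the same grasp; the last joint's range is limited). The gripper opens to 85 mm and grips with 20 to 120 N. Pads are 22 mm wide; open, the fingers measure 114 mm over their backs; the gripper's body (76 mm by 85 mm) begins 54 mm behind the grasp point. The pads swing forward as they close: fully open they stand 13 mm farther back than shut.
Start: joints at [1.062, 0.053, 1.613, -0, 1.476, -0.119], TCP at [0.237, 0.578, 0.231] pointing down, gripper open.
Joint ranges: [-3.01, 3.01], [-1.01, 2.22], [0.06, 2.58], [-1.02, 4.17], [0.09, 2.62], [-3.14, 3.14]. Speed limits (rad/s): [2.57, 2.57, 3.14, 3.14, 3.14, 3.14].

INTERFACE

Orientations are given as a rotation vector (axis times angle).
In Python, from station import ctrl gives the robot as it stands. The module is installed in compiled form; this text tells all that it offers.
- The arm moves only by the shell command python3 -m creep 'ROWS' [FORCE]. ROWS is JSON, a list of rows, each a list of 5 numbers: the closure in counts, from 0 (fully open) to 255 (shut), then the shift along the tool's x, y, z in mm, then the turn about the tool's z in rad. A call has 1 to 12 rows; each row is the pose to reach, as a shift and turn from the pose commanded when the call began, along the tool's axes at that moment; what a row does not reach only later rows make up. A row lasts 1/12 s, in which the tool goes at most 41.7 mm and 7.16 degrees, less where a joint would pass 70% of its speed; a pose out of reach is approached as far as the arm can. A call with a gripper value outside its range is refused whole. The fingers move at their own pace and stop on an object; FORCE is the grip in N (left out, the last holds). Time passes only in rows, so rows that repeat a pose let the fingers close. It gives the time, the measured TCP pose, the force and the opening at its end, in the units of the state.
- ctrl.get_obs(): the state, without advancing time (a new reading comes with each control period).
- ctrl.get_image(name): name is "side" or "top" or "wrist"; returns the picture (480x640x3 uint8, red, green, blue); there is no depth.
- ctrl.calibration(name): a dict with "fx", "fy", "cx", "cy" (pixels), "R" (3x3) and "t" (3): a world point X has camera coordinates R X + t. Camera axes: x right, y down, z forward; pixel columns grow to the right and rows downward; lengths in m; the calibration is good to about 2 mm. A picture is of the moment at which its call begins: read the wrist's pose just before it. calibration takes no time and is no camera call; for the wrist camera it gives the pose at the moment of the call.
- ctrl.finish_job(): hands the job in, once; it reports no verdict.
Trained networks look in the newest picture that a camera, given by its name, has taken for a name from the list of things; names that differ only in an ending like _2 or _b are one class to them, and where a whole thing is asked for, a point or a joint stands for the part that bears it (a point fixed in the world has none). Each returns a list of dicts, best first, with "conf" (0 to 1); they miss things now and then, are a little off and sometimes report something else, mostly with a low value. They report only what shows in the picture. A call takes as long as a camera call.
- ctrl.boxes_of(camera, label): "rect" ([left, top, width, height] in pixels, round what is visible of it).
- ctrl.outline_of(camera, label): "mask" (480x640 bool, what is visible of it) and "rect" ([left, top, width, height] in pixels, round what is visible of it).
The state is a dict: "t": time; "q": joint angles; "dq": joint speeds; "effort": joint torques, N m; "tool_pos": TCP position; "tool_rot": TCP orientation; "contact_force": force on the tool from outside, world axes, zero at the start; "wrist_torque": the same for the moment, N m; "opening": finger opening in m.
Only numpy, scipy, OpenCV 4.12 (cv2) and the standard library are available. Lean on these libraries where they do the work, as an engineer would, in place of code of your own. Each camera call takes 0.05 s, during which the arm holds its last target. There are 200 camera calls.

## Working session

There is one attempt and no reset: what is moved stays moved. The work goes in short steps, Python scripts to look and compute and a shell command to move; the robot and the scene stay as the last step left them, time stands still between calls to the robot, and variables do not carry over. Pictures are saved under pics/ and viewed, about 8 in all and at most 12, crops included, and the job is handed in when it is done.

```bash
mkdir -p pics
cat > h.py <<'E'
from station import ctrl
import numpy as np, cv2
from scipy.spatial.transform import Rotation as Rn
def snap(c,name,crop=None,s=1):
    im=ctrl.get_image(c); 
    o=im
    if crop: l,t,w,h=crop; o=im[t:t+h,l:l+w]
    if s!=1: o=cv2.resize(o,None,fx=s,fy=s,interpolation=cv2.INTER_CUBIC)
    cv2.imwrite('pics/'+name+'.png',o[...,::-1]); return im
def proj(c,X):
    k=ctrl.calibration(c); X=np.atleast_2d(X)@np.array(k['R']).T+np.array(k['t'])
    return np.c_[X[:,0]/X[:,2]*k['fx']+k['cx'],X[:,1]/X[:,2]*k['fy']+k['cy']]
def back(c,uv,z=0.):
    k=ctrl.calibration(c);R=np.array(k['R']);t=np.array(k['t'])
    uv=np.atleast_2d(uv); d=np.c_[(uv[:,0]-k['cx'])/k['fx'],(uv[:,1]-k['cy'])/k['fy'],np.ones(len(uv))]@R
    o=-R.T@t; return o+d*((z-o[2])/d[:,2])[:,None]
def st():
    o=ctrl.get_obs(); print('t',round(o['t'],2),'pos',np.round(o['tool_pos'],4),'F',np.round(o['contact_force'],1),'M',np.round(o['wrist_torque'],2),'open',round(o['opening'],4)); print('R',np.round(Rn.from_rotvec(o['tool_rot']).as_matrix(),3).tolist(),'q',np.round(o['q'],3)); return o
E
python3 - <<'E'
from h import *
a=snap('top','top0');b=snap('side','side0')
cv2.imwrite('pics/b0.png',cv2.resize(np.vstack([a,b])[...,::-1],(450,675))[:]) 
st();print(ctrl.grip_point_offset)
for c in('top','side'):
  k=ctrl.calibration(c);print(c,-np.array(k['R']).T@k['t'],k['fx'],np.round(k['R'],2).tolist())
  for n in('stand','wheel','hub','glue','pot','doll','offcut'):
    r=ctrl.boxes_of(c,n)[:1]; print(n,[(np.round(x['rect']),round(x['conf'],2), np.round(back(c,[x['rect'][0]+x['rect'][2]/2,x['rect'][1]+x['rect'][3]/2])[0],3)) for x in r])
E
```

```text
t 0.1 pos [0.2372 0.5776 0.2302] F [0.1 0.3 0.4] M [-0.01 -0.01  0.02] open 0.0854
R [[-0.925, 0.38, -0.001], [0.38, 0.925, -0.002], [0.0, -0.002, -1.0]] q [ 1.062  0.053  1.614 -0.     1.476 -0.119]
0.0187
top [0.19849333 0.02080158 1.62369405] 624.8985277197708 [[0.01, -1.0, 0.0], [-0.98, -0.01, -0.19], [0.19, -0.0, -0.98]]
stand [(array([204., 189.,  88.,  67.]), 0.64, array([0.547, 0.18 , 0.   ]))]
wheel [(array([201., 217.,  73.,  20.]), 0.69, array([0.534, 0.207, 0.   ]))]
hub [(array([203., 189.,  88.,  63.]), 0.86, array([0.551, 0.183, 0.   ]))]
glue [(array([156., 260.,  21.,  19.]), 0.66, array([0.418, 0.39 , 0.   ]))]
pot [(array([132., 199.,  44.,  36.]), 0.6, array([0.557, 0.431, 0.   ]))]
doll [(array([449., 266.,  21.,  19.]), 0.66, array([ 0.41 , -0.376,  0.   ]))]
offcut [(array([450., 203.,  32.,  32.]), 0.58, array([ 0.561, -0.4  ,  0.   ]))]
side [ 0.17354096 -0.67700236  0.86234683] 512.3190011020048 [[0.9, -0.43, 0.0], [-0.3, -0.64, -0.7], [0.31, 0.64, -0.71]]
stand [(array([265., 148.,  79., 111.]), 0.83, array([0.565, 0.205, 0.   ]))]
wheel [(array([268., 148.,  41.,  46.]), 0.84, array([0.579, 0.346, 0.   ]))]
hub [(array([270., 150.,  68., 104.]), 0.81, array([0.566, 0.212, 0.   ]))]
glue [(array([219., 151.,  12.,  34.]), 0.76, array([0.43 , 0.431, 0.   ]))]
pot [(array([250., 106.,  31.,  60.]), 0.7, array([0.582, 0.522, 0.   ]))]
doll [(array([352., 407.,  22.,  33.]), 0.95, array([ 0.419, -0.358,  0.   ]))]
offcut [(array([424., 380.,  45.,  59.]), 0.97, array([ 0.566, -0.398,  0.   ]))]
```

View pics/top0.png

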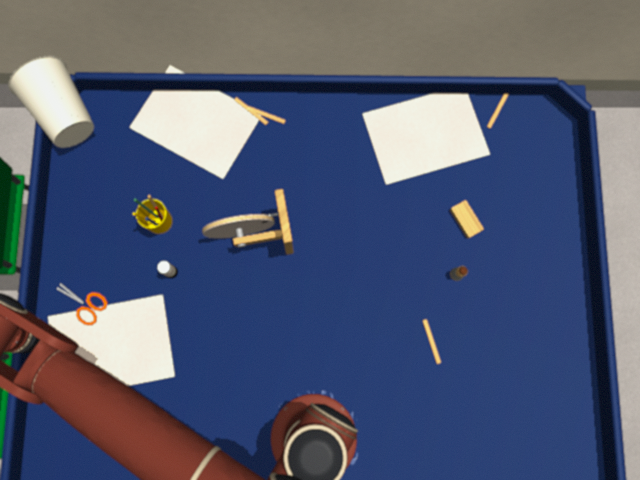

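View pics/side0.png

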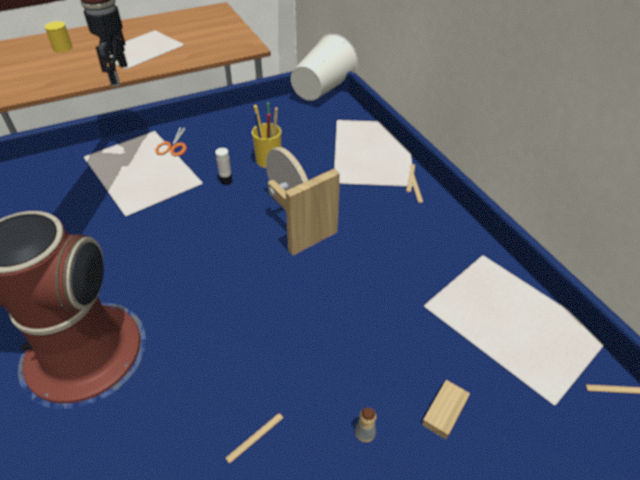

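```bash
cat > fit.py <<'E'
from h import *
from scipy.optimize import minimize
def parts():
    B=lambda x0,x1,y0,y1,z0,z1:np.array([[x,y,z] for x in(x0,x1) for y in(y0,y1) for z in(z0,z1)])
    a=np.linspace(0,2*np.pi,40); W=np.array([[x,.09*np.sin(t),.125+.09*np.cos(t)] for x in(.006,.018) for t in a])
    return [B(-.065,.065,-.09,.09,0,.02),B(-.034,-.018,-.018,.018,.02,.142),W]
def T(p,lying):
    R=Rn.from_euler('z',p[2]).as_matrix()
    if lying: R=R@np.array([[1,0,0],[0,0,1],[0,-1,0]]).T.T
    return R,np.array([p[0],p[1],.09 if lying else 0])
def sil(c,p,lying):
    R,t=T(p,lying); m=np.zeros((960,1280),np.uint8)
    for P in parts():
        h=cv2.convexHull((proj(c,P@R.T+t)*2).astype(np.float32)); cv2.fillConvexPoly(m,np.round(h*16).astype(np.int32),255,shift=4)
    return cv2.GaussianBlur(m,(0,0),2)/255.
def fit(p0,lying,cams=('top','side')):
    ms={}
    for c in cams:
        ctrl.get_image(c); r=ctrl.outline_of(c,'stand'); print(c,[(round(x['conf'],2),x['rect'],int(x['mask'].sum())) for x in r][:3])
        if r: ms[c]=cv2.GaussianBlur(cv2.resize(r[0]['mask'].astype(np.uint8)*255,(1280,960)),(0,0),2)/255.
    f=lambda p:sum(1-np.minimum(m,s).sum()/np.maximum(m,s).sum() for c,m in ms.items() for s in[sil(c,p,lying)])
    best=min((minimize(f,[p0[0],p0[1],p0[2]+d],method='Nelder-Mead',options=dict(initial_simplex=np.array([p0[0],p0[1],p0[2]+d])+np.vstack([np.zeros(3),np.diag([.02,.02,.1])]))) for d in(-.2,0,.2)),key=lambda r:r.fun)
    print('pose',np.round(best.x,4),'cost',round(best.fun,3)); return best.x
E
python3 - <<'E'
from fit import *
p=fit([.54,.135,.1],True)
R,t=T(p,True); print(R.round(2).tolist()); hub=R@[.012,0,.125]+t; print('hub',hub)
b=snap('side','x');a=snap('top','x')
for c,im in(('top',a),('side',b)):
    u=np.round(proj(c,np.vstack(parts())@R.T+t)).astype(int)
    for q in u: im[q[1],q[0]]=(255,0,0)
cv2.imwrite('pics/ov.png',np.hstack([cv2.resize(a[160:280,180:320],None,fx=2.8,fy=2.8),cv2.resize(b[130:270,230:370],(392,336))])[...,::-1])
E
```

```text
top [(0.69, [203.0, 189.6, 87.0, 65.5], 2228)]
side [(0.81, [264.5, 147.7, 77.7, 106.2], 4900)]
pose [0.528  0.0703 0.1932] cost 0.136
[[0.98, 0.0, -0.19], [0.19, 0.0, 0.98], [0.0, -1.0, 0.0]]
hub [0.51573454 0.19523726 0.09      ]
```

View pics/ov.png

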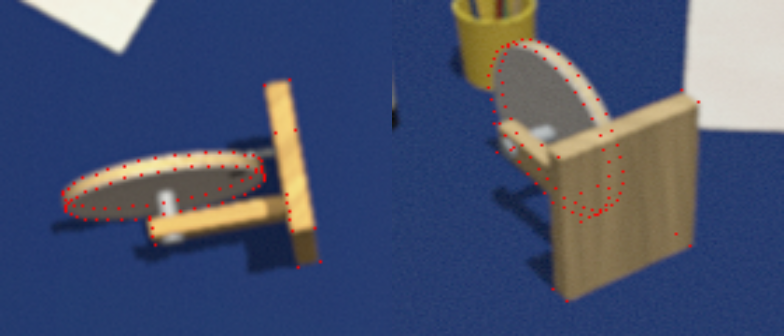

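```bash
python3 -m creep '[[60,-100,-62,0,0.25],[60,-200,-123,0,0.5],[60,-300,-185,0,0.75],[60,-403,-248,0,0.988],[60,-403,-248,0,0.988],[60,-403,-248,0,0.988],[60,-403,-248,0,0.988],[60,-403,-248,0,0.988],[60,-403,-248,0,0.988],[60,-403,-248,0,0.988],[60,-403,-248,0,0.988],[60,-403,-248,0,0.988]]' 60
python3 - <<'E'
from h import *
o=st(); R=Rn.from_rotvec(o['tool_rot']).as_matrix()
print('tool-frame delta mm',R.T@(np.array([.5157,.1952,.149])-o['tool_pos'])*1000, 'turn', np.arctan2(*(R.T@[.98,.19,0])[[0,1]]))
E
```

```text
t: 2.1
tool_pos: [0.5184, 0.1915, 0.2315]
tool_rot: [2.001, 2.419, -0.0]
contact_force: [-0.2, 0.3, -0.5]
opening: 0.0652
t 2.1 pos [0.5184 0.1915 0.2315] F [-0.2  0.3 -0.5] M [ 0.03 -0.02 -0.03] open 0.0652
R [[-0.188, 0.982, 0.001], [0.982, 0.188, -0.002], [-0.002, 0.001, -1.0]] q [ 0.22  -0.121  1.782 -0.002  1.479  0.032]
tool-frame delta mm [ 4.29656179 -2.05203261 82.51688839] turn 0.0028167768935890096
```

```bash
python3 -m creep '[[60,4,-2,35,0],[60,4,-2,70,0],[60,4,-2,82,0],[60,4,-2,82,0],[255,4,-2,82,0],[255,4,-2,82,0],[255,4,-2,82,0],[255,4,-2,82,0],[255,4,-2,82,0],[255,4,-2,82,0],[255,4,-2,82,0]]' 60
python3 - <<'E'
from h import *
st()
E
```

```text
t: 3.02
tool_pos: [0.5146, 0.1996, 0.1516]
tool_rot: [1.996, 2.424, 0.005]
contact_force: [0.9, 1.1, 6.5]
opening: 0.0114
t 3.02 pos [0.5146 0.1996 0.1516] F [0.9 1.1 6.5] M [0.13 0.12 0.05] open 0.0114
R [[-0.192, 0.981, 0.004], [0.981, 0.192, 0.001], [0.001, 0.004, -1.0]] q [ 0.235 -0.061  1.862  0.     1.337  0.042]
```

```bash
python3 -m creep '[[255,0,0,-10,0],[255,0,0,-20,0],[255,0,0,-30,0],[255,0,0,-40,0],[255,0,0,-50,0],[255,0,0,-60,0],[255,0,0,-70,0],[255,0,0,-80,0],[255,0,0,-90,0],[255,0,0,-100,0],[255,0,0,-100,0],[255,0,0,-100,0]]'
python3 - <<'E'
from h import *
st(); b=snap('side','side1',(160,60,320,240),2)
E
```

```text
t: 4.02
tool_pos: [0.5138, 0.1994, 0.2505]
tool_rot: [1.996, 2.424, 0.003]
contact_force: [-0.2, 0.0, -7.4]
opening: 0.0109
t 4.02 pos [0.5138 0.1994 0.2505] F [-0.2  0.  -7.4] M [0.25 0.03 0.03] open 0.0109
R [[-0.192, 0.981, 0.002], [0.981, 0.192, 0.001], [0.0, 0.002, -1.0]] q [ 0.235 -0.136  1.764  0.     1.511  0.042]
```

View pics/side1.png

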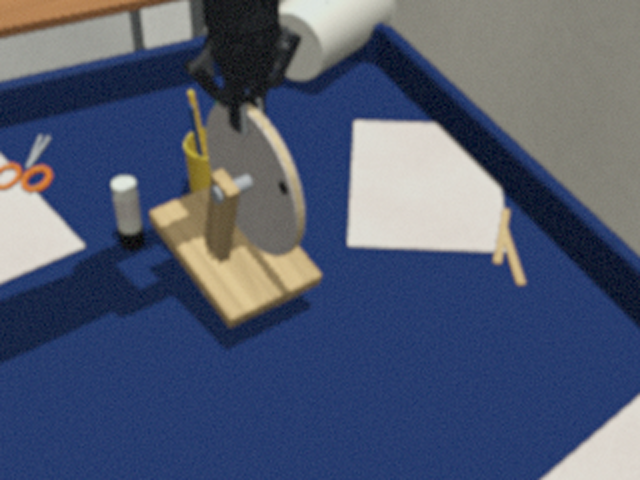

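```bash
python3 -m creep '[[255,-15,-5,0,0.06],[255,-40,-13,0,0.15],[255,-65,-21,0,0.25],[255,-90,-30,0,0.35],[255,-115,-38,0,0.45],[255,-140,-46,0,0.55],[255,-165,-55,0,0.65],[255,-190,-63,0,0.75],[255,-215,-71,0,0.85],[255,-235,-78,0,0.95],[255,-247,-82,0,1.03],[255,-249,-83,0,1.06]]'
python3 -m creep '[[255,0,0,0,0.05],[255,0,0,0,0.14],[255,0,0,0,0.24],[255,0,0,0,0.34],[255,0,0,0,0.44],[255,0,0,0,0.54],[255,0,0,0,0.64],[255,0,0,0,0.74],[255,0,0,0,0.84],[255,0,0,0,0.94],[255,0,0,0,1.02],[255,0,0,0,1.05]]'
python3 -m creep '[[255,0,0,10,0],[255,0,0,25,0],[255,0,0,35,0],[255,0,0,45,0],[255,0,0,50,0],[255,0,0,54,0],[255,0,0,57,0]]'
python3 - <<'E'
from h import *
st(); b=snap('side','side2',(200,130,320,240),2)
E
```

```text
t: 5.07
tool_pos: [0.4787, -0.0638, 0.2482]
tool_rot: [2.951, 1.073, -0.004]
contact_force: [0.3, -0.4, -6.8]
opening: 0.0107
t: 6.07
tool_pos: [0.4789, -0.0614, 0.248]
tool_rot: [3.093, -0.546, -0.004]
contact_force: [0.4, 0.5, -7.6]
opening: 0.0111
t: 6.65
tool_pos: [0.4795, -0.0612, 0.1917]
tool_rot: [3.095, -0.541, -0.001]
contact_force: [-0.4, -0.3, -6.4]
opening: 0.0111
t 6.65 pos [ 0.4795 -0.0612  0.1917] F [-0.4 -0.3 -6.4] M [-0.04 -0.04 -0.04] open 0.0111
R [[0.941, -0.339, -0.0], [-0.339, -0.941, -0.0], [-0.0, 0.0, -1.0]] q [-0.281 -0.269  1.977 -0.     1.435  1.636]
```

View pics/side2.png

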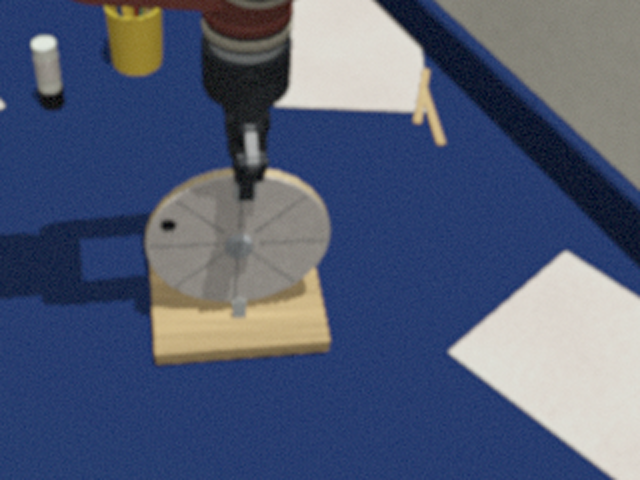

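```bash
python3 -m creep '[[255,0,0,2,0],[255,0,0,3.5,0],[255,0,0,5,0],[255,0,0,5.5,0],[255,0,0,5.5,0],[255,0,0,5.5,0]]'
python3 -m creep '[[255,0,0,0.5,0],[255,0,0,1,0],[255,0,0,1,0],[255,0,0,1,0],[255,0,0,1,0]]'
python3 - <<'E'
from fit import *
o=st(); p=fit([.48,-.06,-1.9],False); R,t=T(p,False); print('hub',R@[.012,0,.125]+t)
E
```

```text
t: 7.2
tool_pos: [0.4796, -0.0612, 0.187]
tool_rot: [3.095, -0.541, 0.0]
contact_force: [0.9, 0.1, -7.8]
opening: 0.0113
t: 7.62
tool_pos: [0.4799, -0.0614, 0.1866]
tool_rot: [3.094, -0.541, 0.002]
contact_force: [-0.9, -0.6, -0.5]
opening: 0.0112
t 7.62 pos [ 0.4799 -0.0614  0.1866] F [-0.9 -0.6 -0.5] M [-0.08  0.2   0.02] open 0.0112
R [[0.941, -0.339, 0.001], [-0.339, -0.941, -0.0], [0.001, 0.0, -1.0]] q [-0.281 -0.265  1.982 -0.     1.424  1.636]
top [(0.69, [316.1, 226.6, 41.3, 34.0], 672)]
side [(0.68, [273.7, 216.7, 93.1, 97.8], 7506)]
pose [ 0.4794 -0.0493 -1.9156] cost 0.859
hub [ 0.47534052 -0.06061439  0.125     ]
```

```bash
cat > dot.py <<'E'
from fit import *
def dot(p,save=None):
    im=ctrl.get_image('side'); R,t=T(p,False); S=2.0  # px per mm
    mm=np.array([[-100,-100],[100,-100],[100,100],[-100,100]],float) # (ys, zs-hub)
    W=np.c_[np.full(4,.018),mm[:,0]/1000,mm[:,1]/1000+.125]@R.T+t
    dst=np.c_[(mm[:,0]+100)*S,(100-mm[:,1])*S]
    H=cv2.getPerspectiveTransform(proj('side',W).astype(np.float32),dst.astype(np.float32))
    r=cv2.warpPerspective(im,H,(400,400),flags=cv2.INTER_CUBIC)
    if save: cv2.imwrite('pics/'+save+'.png',np.hstack([r,cv2.resize(im[150:350,220:420],(400,400))])[...,::-1])
    g=r.max(2); yy,xx=np.mgrid[:400,:400]; y=(xx/S-100); z=100-yy/S; rad=np.hypot(y,z)
    m=((g<75)&(rad>45)&(rad<86)).astype(np.uint8)
    n,l,s,c=cv2.connectedComponentsWithStats(m)
    out=[(int(s[i,4]),round(float(np.hypot(c[i,0]/S-100,100-c[i,1]/S))),round(float(np.degrees(np.arctan2(-(c[i,0]/S-100),100-c[i,1]/S))),1)) for i in range(1,n) if s[i,4]>60]
    print('t',round(ctrl.get_obs()['t'],2),'blobs (area,r,joint angle deg)',sorted(out)[::-1][:4]); return out
E
python3 -m creep '[[255,0,0,0,0],[255,0,0,0,0],[255,0,0,0,0],[255,0,0,0,0],[255,0,0,0,0],[255,0,0,0,0]]'
python3 -c "
from dot import *
dot([ 0.4794,-0.0493,-1.9156])"
python3 -m creep '[[60,0,0,0,0],[60,0,0,0,0],[60,0,0,0,0],[60,0,0,0,0],[60,0,0,-15,0],[60,0,0,-40,0],[60,0,0,-60,0],[60,0,0,-60,0],[60,0,0,-60,0]]' 20
python3 -c "
from dot import *
p=fit([.479,-.049,-1.916],False)
dot(p,'d1')
st()"
```

```text
t: 8.32
tool_pos: [0.48, -0.0614, 0.1866]
tool_rot: [3.094, -0.541, 0.002]
contact_force: [-2.1, -1.0, 5.2]
opening: 0.0112
t 8.37 blobs (area,r,joint angle deg) [(1687, 73, -5.1), (514, 75, 64.6)]
t: 9.12
tool_pos: [0.4803, -0.0613, 0.2469]
tool_rot: [3.095, -0.541, 0.004]
contact_force: [0.0, -0.9, -0.4]
opening: 0.0651
top [(0.56, [317.6, 221.7, 44.9, 34.8], 836), (0.4, [132.3, 195.1, 43.4, 38.7], 1041)]
side [(0.76, [275.7, 216.6, 93.7, 100.0], 7693)]
pose [ 0.4793 -0.049  -1.9143] cost 0.791
t 9.37 blobs (area,r,joint angle deg) [(625, 73, 154.7)]
t 9.37 pos [ 0.4788 -0.061   0.244 ] F [ 0.5 -0.1 -0.1] M [-0.03 -0.    0.01] open 0.0651
R [[0.941, -0.339, -0.003], [-0.339, -0.941, 0.001], [-0.003, 0.0, -1.0]] q [-0.281 -0.304  1.917  0.     1.531  1.636]
```

View pics/d1.png

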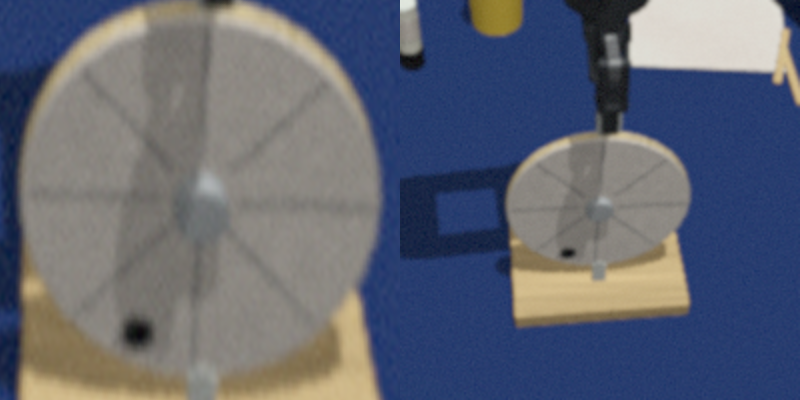

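```bash
for i in 1 2; do python3 -m creep '[[60,0,0,0,0],[60,0,0,0,0],[60,0,0,0,0],[60,0,0,0,0],[60,0,0,0,0],[60,0,0,0,0],[60,0,0,0,0],[60,0,0,0,0],[60,0,0,0,0],[60,0,0,0,0],[60,0,0,0,0],[60,0,0,0,0]]' >/dev/null
python3 -c "
from dot import *
dot([ 0.4793,-0.049,-1.9143])"; done
```

```text
t 10.42 blobs (area,r,joint angle deg) [(597, 73, 160.0)]
t 11.47 blobs (area,r,joint angle deg) [(592, 73, 160.0)]
```

```bash
python3 -m creep '[[60,30,0,0,0],[60,56,0,20,0],[60,56,0,50,0],[60,56,0,80,0],[60,56,0,88,0],[60,56,0,88,0],[255,56,0,88,0],[255,56,0,88,0],[255,56,0,88,0],[255,56,0,88,0],[255,56,0,88,0],[255,56,0,88,0]]' 20
python3 -m creep '[[255,-4.6,0,-5,0],[255,-9.6,0,-9.6,0],[255,-15,0,-13.8,0],[255,-20.8,0,-17.4,0],[255,-26.8,0,-20.5,0],[255,-33.1,0,-23.2,0],[255,-39.6,0,-25.2,0],[255,-46.2,0,-26.7,0],[255,-52.9,0,-27.6,0],[255,-59.8,0,-27.9,0],[255,-59.8,0,-27.9,0]]'
python3 -c "
from dot import *
p=fit([.479,-.049,-1.914],False,('side',))
dot(p,'d2')"
```

```text
t: 12.47
tool_pos: [0.5333, -0.0806, 0.1597]
tool_rot: [3.094, -0.541, 0.005]
contact_force: [0.9, -0.7, 4.2]
opening: 0.0113
t: 13.38
tool_pos: [0.475, -0.0595, 0.1863]
tool_rot: [3.095, -0.541, -0.0]
contact_force: [1.4, -0.2, 5.7]
opening: 0.0113
side [(0.93, [269.0, 215.2, 96.8, 99.5], 7589), (0.42, [351.3, 407.6, 24.7, 31.4], 575)]
pose [ 0.4772 -0.0487 -1.9038] cost 0.046
t 13.53 blobs (area,r,joint angle deg) [(1757, 73, -3.0), (502, 74, -155.6)]
```

View pics/d2.png

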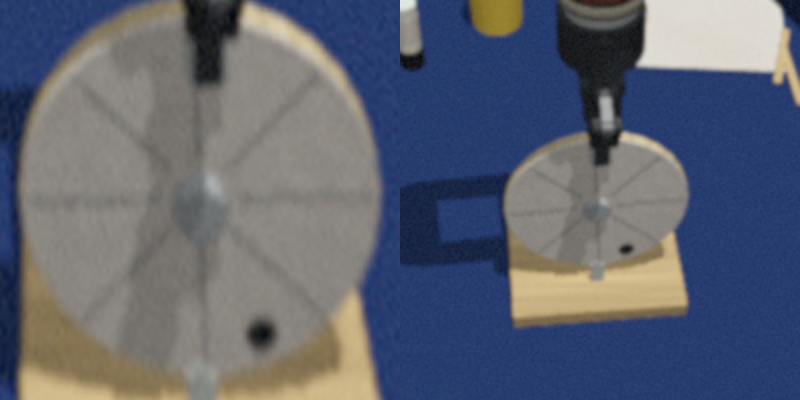

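```bash
python3 -m creep '[[255,-6.8,0,0.3,0],[255,-13.5,0,1.2,0],[255,-20.2,0,2.7,0],[255,-26.7,0,4.7,0],[255,-33,0,7.3,0],[255,-39,0,10.4,0],[255,-44.7,0,14.1,0],[255,-50.1,0,18.2,0],[255,-55.2,0,22.8,0],[255,-59.8,0,27.9,0],[255,-59.8,0,27.9,0]]'
python3 -c "
from dot import *
p=fit([.479,-.049,-1.914],False,('side',))
dot(p)"
python3 -m creep '[[60,0,0,0,0],[60,0,0,0,0],[60,0,0,0,0],[60,0,0,0,0],[60,0,0,-30,0],[60,0,0,-60,0],[60,20,0,-88,0],[60,40,0,-88,0],[60,60,0,-88,0],[60,60,0,-88,0],[60,60,0,-88,0],[60,60,0,-88,0]]' 20
python3 -c "
from dot import *
p=fit([.479,-.049,-1.914],False,('side',))
dot(p)"
for i in 1 2 3; do python3 -m creep '[[60,0,0,0,0],[60,0,0,0,0],[60,0,0,0,0],[60,0,0,0,0],[60,0,0,0,0],[60,0,0,0,0],[60,0,0,0,0],[60,0,0,0,0],[60,0,0,0,0],[60,0,0,0,0],[60,0,0,0,0],[60,0,0,0,0]]' >/dev/null
python3 -c "
from dot import *
dot([ 0.4775,-0.0488,-1.908])"; done; python3 -c "
from dot import *
st();fit([.479,-.049,-1.914],False,('side',))"
```

```text
t: 14.45
tool_pos: [0.4183, -0.039, 0.1581]
tool_rot: [-3.094, 0.541, 0.005]
contact_force: [-3.6, -0.0, 8.9]
opening: 0.0117
side [(0.58, [273.0, 213.2, 92.8, 99.1], 7338)]
pose [ 0.4777 -0.0481 -1.9117] cost 0.068
t 14.6 blobs (area,r,joint angle deg) [(2441, 75, 48.0), (486, 74, -109.4)]
t: 15.6
tool_pos: [0.4754, -0.0597, 0.2448]
tool_rot: [-3.094, 0.541, 0.004]
contact_force: [0.3, 0.1, 0.1]
opening: 0.065
side [(0.69, [271.5, 215.4, 97.5, 98.3], 7637), (0.54, [218.2, 147.9, 10.4, 35.2], 446), (0.52, [423.4, 381.5, 45.2, 56.5], 1353)]
pose [ 0.4777 -0.0478 -1.9101] cost 0.03
t 15.75 blobs (area,r,joint angle deg) [(456, 75, -152.3)]
t 16.8 blobs (area,r,joint angle deg) [(453, 73, -152.2)]
t 17.85 blobs (area,r,joint angle deg) [(459, 73, -152.2)]
t 18.9 blobs (area,r,joint angle deg) [(457, 74, -152.2)]
t 18.9 pos [ 0.4762 -0.06    0.2458] F [-0.1 -0.2 -0.7] M [-0.03  0.03 -0.03] open 0.0652
R [[0.941, -0.339, -0.0], [-0.339, -0.941, 0.0], [-0.0, 0.0, -1.0]] q [-0.281 -0.314  1.922 -0.     1.534  1.637]
side [(0.75, [270.9, 214.2, 95.2, 101.1], 7679)]
pose [ 0.4775 -0.0483 -1.9087] cost 0.025
```

```bash
python3 -m creep '[[60,-19,0.5,20,0],[60,-19,0.5,50,0],[60,-19,0.5,63,0],[60,-19,0.5,63,0],[60,-19,0.5,63,0],[255,-19,0.5,63,0],[255,-19,0.5,63,0],[255,-19,0.5,63,0],[255,-19,0.5,63,0],[255,-19,0.5,63,0],[255,-19,0.5,63,0],[255,-19,0.5,63,0]]' 20
python3 -c "
from dot import *
dot([.4775,-.0483,-1.9087])"
python3 -m creep '[[255,6.7,0,-0.9,0],[255,13.5,0,-1.6,0],[255,20.3,0,-1.6,0],[255,27.1,0,-0.9,0],[255,35.1,0,0.6,0],[255,35.1,0,0.6,0],[255,35.1,0,0.6,0]]'
python3 -c "
from dot import *
dot([.4775,-.0483,-1.9087])
p=fit([.4775,-.0483,-1.9087],False,('side',)); dot(p);st()"
```

```text
t: 20.0
tool_pos: [0.4589, -0.0538, 0.1838]
tool_rot: [-3.094, 0.541, -0.003]
contact_force: [1.2, 2.1, 3.7]
opening: 0.0115
t 20.05 blobs (area,r,joint angle deg) [(1987, 73, 10.4), (475, 74, -152.1)]
t: 20.63
tool_pos: [0.4915, -0.0659, 0.1817]
tool_rot: [-3.094, 0.541, -0.0]
contact_force: [1.6, 2.8, 0.3]
opening: 0.0115
t 20.68 blobs (area,r,joint angle deg) [(2065, 73, -17.0), (528, 73, -176.2)]
side [(0.92, [272.3, 215.7, 94.8, 96.6], 7474)]
pose [ 0.4775 -0.0484 -1.9124] cost 0.052
t 20.83 blobs (area,r,joint angle deg) [(2026, 73, -16.8), (539, 73, -176.0)]
t 20.83 pos [ 0.4913 -0.066   0.1818] F [ 1.6  2.5 -3.4] M [ 0.41 -0.53 -0.04] open 0.0116
R [[0.941, -0.339, 0.001], [-0.339, -0.941, -0.0], [0.001, -0.0, -1.0]] q [-0.284 -0.229  1.961  0.     1.409  1.633]
```

```bash
python3 -m creep '[[255,0,0,0.5,0],[255,0,0,0.5,0],[255,0,0,0.5,0],[255,0,0,0.5,0],[255,0,0,0.5,0],[255,0,0,0.5,0],[255,0,0,0.5,0],[255,0,0,0.5,0]]' 40
python3 -c "
from dot import *
p=[.4775,-.0483,-1.9087]
dot(p);st()
im=snap('side','x'); R,t=T(p,False)
im=cv2.resize(im[170:350,230:420],None,fx=3,fy=3,interpolation=cv2.INTER_CUBIC)
for q in (proj('side',np.vstack(parts())@R.T+t)-[230,170])*3: cv2.circle(im,tuple(int(v) for v in q),1,(255,0,0),-1)
cv2.imwrite('pics/fin.png',im[...,::-1])"
```

```text
t: 21.5
tool_pos: [0.4913, -0.0659, 0.1818]
tool_rot: [3.095, -0.541, 0.001]
contact_force: [2.0, 1.5, -0.4]
opening: 0.0112
t 21.55 blobs (area,r,joint angle deg) [(2025, 73, -16.8), (549, 73, -176.0)]
t 21.55 pos [ 0.4913 -0.0659  0.1818] F [ 3.4  2.7 -0.5] M [ 0.46 -0.6  -0.04] open 0.011
R [[0.941, -0.339, 0.0], [-0.339, -0.941, -0.0], [0.0, -0.0, -1.0]] q [-0.284 -0.229  1.96   0.     1.41   1.633]
```

View pics/fin.png

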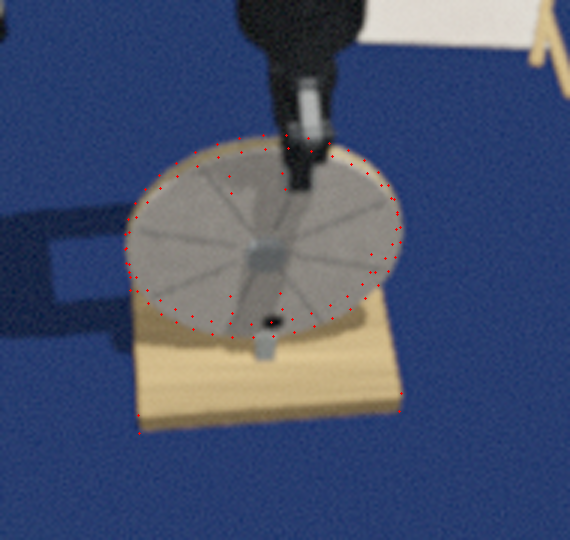

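The overlay matches the upright model: the base is flat, the wheel is held at its top right, and the dot sits at about (272, 322), just right of the bottom. I'm handing in.

```bash
python3 -c "
from station import ctrl
print(ctrl.finish_job())"
```

```text
the job is handed in; nothing more can be done
None
```

The stand is upright on its base, and I handed the job in at about 21.6 s with the gripper still holding the wheel, heavy side down by my measurement.

- **Standing it up:** I gripped the top of the wheel's rim and lifted, which let the base swing down underneath. I turned the front face toward the side camera and set the stand down.
- **Finding the heavy side:** Let go from one side, the wheel stopped with the dot at 160.0°. I turned it by hand past the bottom and let go again, and it crept back and stopped at 207.8°. The midpoint, about 184°, puts the heavy side straight down; each stop was about 24° short, within the stated 20 to 40°.
- **Last checks:** The dot reads 184.0° and did not move between the last readings. The upright model overlays the side picture closely. The grip was set to 40 N, with little net force on the wrist.
- **Less certain:** The wrist showed a steady moment of about 0.7 N m. The top camera's outline of the upright stand was poor because the hand blocked it, so I relied on the side camera. The midpoint assumes the axle's friction is the same in both directions. I never moved near the other objects on the table, but did not measure them again at the end.

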